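# Fit the tension spring of a board-test jig

### The arm

A 6-joint arm with a two-finger parallel gripper is mounted at the origin on the work surface. World frame = base frame: x ahead of the robot, y to its left, z up, the work surface at z = 0. Lengths are in m, angles in rad, forces in N, time in s.
With the tool pointing down it reaches from about 0.375 to 0.975 m from the base axis. Payload 3.8 kg.
Tool frame: the origin (TCP) lies at the very end of the fingers, on their centre line; the grasp point (between the pads) lies env.hold_point_z behind it (env.hold_point_z is the distance from the TCP to the grasp point, in m); z points along the fingers, y is the line along which they close (so a half turn about z gives the same grasp; the last joint's range is limited). The gripper opens to 85 mm and grips with 20 to 120 N. Pads are 22 mm wide; open, the fingers measure 114 mm over their backs; the gripper's body (76 mm by 85 mm) begins 54 mm behind the grasp point. The pads swing forward as they close: fully open they stand 13 mm farther back than shut.
Start: joints at [-1.194, 0.264, 1.604, -0, 1.274, -0.037], TCP at [0.271, -0.618, 0.231] pointing down, gripper open.
Joint ranges: [-2.63, 2.63], [-0.94, 2.18], [0.31, 2.57], [-1.31, 4.45], [0, 2.66], [-2.55, 2.55]. Speed limits (rad/s): [2.57, 2.57, 3.14, 3.14, 3.14, 3.14].

### API

Orientations are given as a 3x3 rotation matrix whose columns are the frame's x, y, z axes.
In Python, from workcell import env, cams gives the robot as it stands.
- The arm moves only by the shell command python3 -m creep 'ROWS' [OPENING] [FORCE]. ROWS is JSON, a list of rows, each a list of 6 numbers: the shift along the tool's x, y, z as a fraction of full scale, then the turn, a rotation vector about the tool's x, y, z as a fraction of full scale. In form: [[dx, dy, dz, ax, ay, az], ...]. A call has 1 to 20 rows; each row is the pose to reach, as a shift and turn from the pose commanded when the call began, along the tool's axes at that moment, turning the shorter way round; what a row does not reach only later rows make up. Full scale, the value 1, is 0.4 m for a shift and 2 pi rad for a turn. A row lasts 1/8 s, in which the tool goes at most 62.5 mm and 10.7 degrees, less where a joint would pass 70% of its speed; a pose out of reach is approached as far as the arm can. A call with a number of a shift or a turn outside -1 to 1 is refused whole. A call with a gripper value outside its range is refused whole. OPENING is the closure, from -1 (fully open) to 1 (shut), set as the call begins (- or left out, the last holds). The fingers move at their own pace and stop on an object; FORCE is the grip in N (left out, the last holds). Time passes only in rows, so rows that repeat a pose let the fingers close. It gives the time, the measured TCP pose, the force, the opening and the grip force at its end, in the units of the state.
- env.get_obs(): the state, without advancing time (a new reading comes with each control period).
- cams.capture(name): name is "side" or "top" or "wrist"; returns a dict with "pixels" (420x560x3 uint8, blue, green, red), "camera_matrix" (3x3 intrinsics, pixels), "R" (3x3) and "t" (3): a world point X has camera coordinates R X + t. Camera axes: x right, y down, z forward; pixel columns grow to the right and rows downward; lengths in m; the calibration is good to about 2 mm. The wrist camera is an equidistant fisheye: a pixel r from the principal point sees the ray r / f radians off the axis. A picture is of the moment at which its call begins. There is no depth.
- env.job_done(): hands the job in; it is judged then, once.
The state is a dict: "time": time; "joint_pos": joint angles; "qd": joint speeds; "joint_torque": joint torques, N m; "tool_pos": TCP position; "ee_rot": TCP orientation; "wrist_force": force on the tool from outside, world axes, zero at the start; "moment": the same for the moment, N m; "finger_gap": finger opening in m; "grip_force": force on a finger pad.
Only numpy, scipy, OpenCV 4.12 (cv2) and the standard library are available. Lean on these libraries where they do the work, as an engineer would, in place of code of your own. Each camera call takes 0.05 s, during which the arm holds its last target. There are 200 camera calls.

### The job

Fit the tension spring on the board-test jig: put the leg of its hook all the way down into the hole of the blue lug, then stretch the spring by its far collar and loop the eye over the headed post on the red adjuster, so that it stays stretched, the leg still well in its hole and the eye caught under the head, when you let go. Feel for the post gently, as the adjuster may be clamped anywhere along its short rail: never press the hook or the eye hard against the jig, do not overstretch the spring, and leave the other things on the bench where they are.

Things in the scene. Friction and masses are not known exactly. Their poses are not given: they have to be found in the camera images.
- jig: board-test jig, screwed down: base plate 280x64x12 mm, a dark board nest (200x100, under 17 high) along its -y side. Origin on the table under the spring line; +x runs along that line from the blue lug to the red adjuster. Lug: x -101 to -79, 34 wide, top 58.5 high. A steel rail (x 83 to 139, 34 wide, 22 high) carries the adjuster block. All mm.
- trough (a point): black guide trough under the spring, between lug and adjuster: 30 mm along the jig's x, 22 wide inside, walls 4 thick and 51 high above the table, floor 41 high. This point: middle of its floor.
- hole (a point): mouth of the round hole in the lug's top face: diameter 8 mm, edge chamfered 1, 30 deep, straight down; 58.5 above the table, at x = -90 on the jig's line.
- slot_mid (a point): middle of the adjuster's travel: 50 mm above the table, x = 111 on the jig's line. The red block (22 long, 24 wide, top 46 high) is clamped ANYWHERE from 13 before to 13 beyond it along x, not reported: find it by feel or sight. On it stands the post: neck diameter 8, height 46 to 54; brass head diameter 15, height 54 to 57.5, flat on top, edge bevelled 1.
- hook_grip (a point): centre of the yellow collar at the spring's hook end: 24 mm along the spring, 14 wide, 16 high; grip it across the 14. +x runs along the spring axis (through both collars) towards the eye, z up as the spring lies in its cradle, with its axis 50 above the table. Hooked home on the lug, the axis is 50 above the table too.
- eye_grip (a point): centre of the like yellow collar at the eye end, 84 mm from the other when slack; same axes. Between them the steel coil, diameter 16, 60 long slack: opens at 3 N, then 1 mm more per 0.2 N; never stretch it more than 66. It bends a little up and down, stiffly (0.8 Nm/rad at each end).
- hook: bent steel wire hook, 5 mm thick. Origin: foot of its straight, round-ended leg, x = -36, z = -12.5 from the centre of the hook-end collar; z runs up the leg. A level bridge joins leg and collar over the top: its underside is 21 above the foot, so that home, resting on the lug, the leg is 21 deep.
- eye: closed round wire eye: origin its centre, on the spring axis 38 mm beyond the centre of the eye-end collar; inner diameter 20, wire 4 thick, lying level. Leg to eye centre 158 when slack. Hooked on, its far side bears on the post's neck under the head, its centre 6 short of the post's axis.
- cradle: grey cradle, fixed, 130x70 mm, that holds the spring at the start: a 10 wide ledge, 42 high, runs under collars and coil, and two walls (34 long, 50 high, 28 over both) stand beside the middle of the coil. Origin on the table under its middle, x along the spring.
- heatsink: black finned heat sink 70x50x30 mm, lying loose on the bench; a bystander (origin under its centre)
- amplifier: brass amplifier module 60x45x20 mm, lying loose on the bench; a bystander (origin under its centre)
- screwdriver: screwdriver lying loose on the bench; a bystander
- tray: blue open parts tray 120x90x35 mm, lying loose on the bench; a bystander (origin under its centre)
- jar: screw jar, diameter 52, 60 high mm, lying loose on the bench; a bystander (origin under its centre)
- adapter: small brass connector adapter, diameter 22, 26 high mm, lying loose on the bench; a bystander (origin under its centre)
- scrap_board: small green circuit board 75x55 mm, lying loose on the bench; a bystander (origin under its centre)
Mind the look-alikes: they are no part of the job. What is shaped like the part that bears hook_grip but green is not meant. Leave any pink look-alike of the cradle alone.

How it is judged:
By the outcome, as a careful person would: the job done as asked, in the order asked, and still so for the second after the job is handed in, with the robot touching nothing.
It also fails if it takes over 72 s, if anything falls off the work surface, if the arm or the gripper's body presses on something with over 40 N, if the wrist force passes 120 N, or if a joint passes its speed limit or range.

## Working session

There is one attempt and no reset: what is moved stays moved. The work goes in short steps, Python scripts to look and compute and a shell command to move; the robot and the scene stay as the last step left them, time stands still between calls to the robot, and variables do not carry over. Pictures are saved under pics/ and viewed, at most 10 in all, crops included, and the job is handed in when it is done.

```bash
ls; mkdir -p pics; python3 - <<'E'
from workcell import env, cams
import cv2,numpy as np
o=env.get_obs(); print({k:np.round(v,3).tolist() for k,v in o.items()}, env.hold_point_z)
for n in("top","side"):
    c=cams.capture(n); cv2.imwrite(f"pics/{n}0.png",c["pixels"]); np.savez(f"pics/{n}0.npz",**c); print(n,c["camera_matrix"].tolist(),(-c["R"].T@c["t"]).round(3), c["R"].round(3).tolist())
E
```

```text
pics
{'time': 0.0, 'joint_pos': [-1.194, 0.265, 1.605, -0.0, 1.274, -0.037], 'qd': [-0.0, 0.001, 0.0, -0.001, -0.0, 0.001], 'joint_torque': [-0.004, -51.512, -36.731, -0.0, 0.013, 0.0], 'tool_pos': [0.271, -0.617, 0.23], 'ee_rot': [[0.916, 0.402, -0.001], [0.402, -0.916, 0.002], [0.0, -0.002, -1.0]], 'wrist_force': [1.027, 0.012, 0.408], 'moment': [0.062, -0.03, -0.018], 'grip_force': 0.0, 'finger_gap': 0.085} 0.0187
top [[500.9881749998484, 0.0, 273.1547547027143], [0.0, 500.9881749998484, 215.9485994893393], [0.0, 0.0, 1.0]] [0.42  0.01  1.306] [[0.001, -1.0, 0.011], [-0.997, -0.001, -0.083], [0.083, -0.011, -0.996]]
side [[447.521158892872, 0.0, 275.1552313216305], [0.0, 447.521158892872, 205.69784029660525], [0.0, 0.0, 1.0]] [ 0.453 -1.036  1.097] [[0.998, -0.054, -0.013], [-0.047, -0.7, -0.712], [0.029, 0.712, -0.702]]
```

View pics/top0.png

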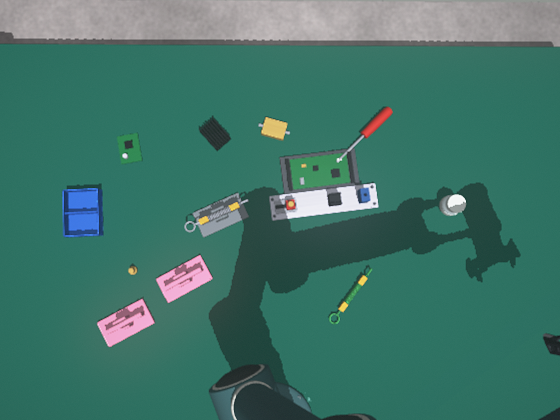

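View pics/side0.png

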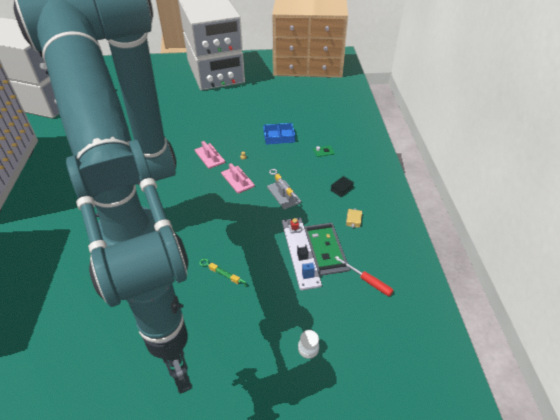

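The top view shows the steel spring in the grey cradle, with its eye at (190,226), hook at (245,200) and collars near (203,217) and (235,206). The jig has its blue lug at (364,195) and red adjuster at (290,204). Candidates for the spring are this steel one at (215,213) and the green one at (350,297), which I reject. The pink cradles at (184,278) and (126,322) are also not meant.

```bash
cat > h.py <<'E'
import numpy as np,cv2
from workcell import env,cams
def ray(c,u,v,fish=False):
    K=c["camera_matrix"]; x=(u-K[0,2])/K[0,0]; y=(v-K[1,2])/K[1,1]
    if fish:
        r=np.hypot(x,y)+1e-12; d=np.array([np.sin(r)*x/r,np.sin(r)*y/r,np.cos(r)])
    else: d=np.array([x,y,1.])
    return -c["R"].T@c["t"], c["R"].T@d
def onz(c,u,v,z,fish=False):
    p,d=ray(c,u,v,fish); return p+d*(z-p[2])/d[2]
def proj(c,X,fish=False):
    K=c["camera_matrix"]; q=c["R"]@np.asarray(X)+c["t"]
    if fish:
        s=np.hypot(q[0],q[1]); th=np.arctan2(s,q[2]); x,y=q[:2]/s*th
    else: x,y=q[:2]/q[2]
    return np.array([K[0,0]*x+K[0,2],K[1,1]*y+K[1,2]])
def blobs(img,lo,hi,box,amin=8):
    x0,y0,x1,y1=box; m=cv2.inRange(cv2.cvtColor(img,cv2.COLOR_BGR2HSV),lo,hi); k=np.zeros_like(m);k[y0:y1,x0:x1]=m[y0:y1,x0:x1]
    n,l,s,ce=cv2.connectedComponentsWithStats(k); return [(s[i].tolist(),ce[i].round(1).tolist()) for i in range(1,n) if s[i,4]>=amin]
E
python3 - <<'E'
from h import *
c=dict(np.load("pics/top0.npz")); im=c["pixels"]
cols={"yellow":((18,110,90),(34,255,255),0.058),"blue":((100,120,40),(125,255,255),.0585),"red":((0,140,60),(10,255,255),.046),"white":((0,0,170),(180,50,255),.012)}
for k,(lo,hi,z) in cols.items():
    for s,ce in blobs(im,lo,hi,(180,150,400,240)): print(k,s,ce,onz(c,*ce,z).round(4))
d=im[170:245,180:390]; cv2.imwrite("pics/crop1.png",cv2.resize(d,None,fx=3.8,fy=3.8,interpolation=cv2.INTER_CUBIC))
m=cv2.inRange(cv2.cvtColor(im,cv2.COLOR_BGR2HSV),(0,0,170),(180,50,255)); m[:170]=0;m[230:]=0;m[:,:262]=0;m[:,390:]=0
b=cv2.minAreaRect(cv2.findNonZero(m)); print(b); print([onz(c,*p,.012).round(4) for p in cv2.boxPoints(b)])
E
```

```text
yellow [302, 164, 4, 3, 12] [303.5, 165.0] [ 0.6535 -0.0806  0.058 ]
yellow [288, 201, 6, 5, 21] [290.4, 203.3] [ 0.5563 -0.0473  0.058 ]
yellow [229, 202, 11, 9, 61] [234.0, 205.9] [0.5495 0.0939 0.058 ]
yellow [199, 216, 10, 8, 58] [203.5, 219.7] [0.5147 0.1697 0.058 ]
blue [359, 188, 11, 15, 114] [364.1, 194.9] [ 0.5778 -0.2326  0.0585]
red [286, 201, 9, 9, 34] [288.9, 206.0] [ 0.5507 -0.044   0.046 ]
white [337, 152, 10, 11, 29] [340.7, 157.6] [ 0.682  -0.1816  0.012 ]
white [300, 178, 4, 6, 20] [301.8, 180.3] [ 0.6217 -0.0793  0.012 ]
white [279, 183, 99, 36, 1754] [328.4, 201.5] [ 0.5662 -0.1483  0.012 ]
white [241, 200, 7, 4, 11] [243.9, 201.2] [0.5666 0.0714 0.012 ]
white [209, 210, 17, 9, 27] [216.4, 214.5] [0.5318 0.1424 0.012 ]
white [235, 211, 6, 10, 13] [237.8, 215.8] [0.5285 0.087  0.012 ]
white [224, 215, 6, 6, 9] [227.3, 218.0] [0.5227 0.1141 0.012 ]
white [185, 221, 6, 11, 18] [187.1, 225.9] [0.5021 0.2177 0.012 ]
white [228, 220, 8, 5, 11] [231.9, 222.2] [0.5119 0.1022 0.012 ]
white [192, 222, 8, 9, 21] [195.1, 225.1] [0.5042 0.1971 0.012 ]
white [217, 226, 8, 4, 8] [220.5, 227.5] [0.4981 0.1315 0.012 ]
white [200, 228, 14, 8, 22] [206.0, 232.4] [0.4854 0.1688 0.012 ]
((327.43145751953125, 193.95938110351562), (38.564640045166016, 97.11024475097656), 82.77568817138672)
[array([ 0.6199, -0.0141,  0.012 ]), array([ 0.6528, -0.2665,  0.012 ]), array([ 0.5521, -0.2776,  0.012 ]), array([ 0.5198, -0.0267,  0.012 ])]
```

View pics/crop1.png

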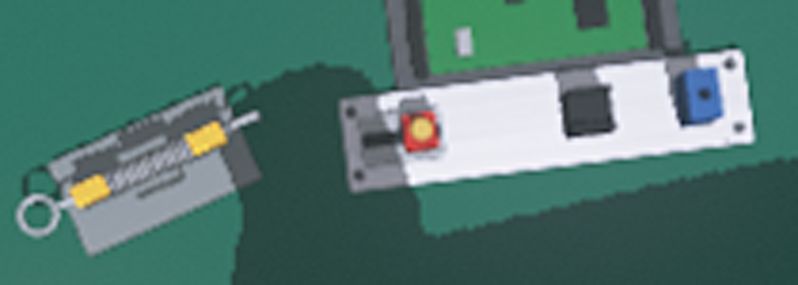

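```bash
cat >> h.py <<'E'
from scipy.spatial.transform import Rotation as Ro
def Rt(yaw,pitch=0):  # tool x along yaw (deg), nose up by pitch (deg), z down
    a=np.radians(yaw); b=np.radians(pitch)
    x=np.array([np.cos(a)*np.cos(b),np.sin(a)*np.cos(b),np.sin(b)]); y=np.array([np.sin(a),-np.cos(a),0]); return np.c_[x,y,np.cross(x,y)]
def goto(grasp,yaw,pitch=0):
    "row for grasp point at world position"
    o=env.get_obs(); R=o["ee_rot"]; T=Rt(yaw,pitch); tcp=np.asarray(grasp)+T[:,2]*env.hold_point_z
    d=R.T@(tcp-o["tool_pos"]); w=Ro.from_matrix(R.T@T).as_rotvec()
    print("row",(d/.4).round(4).tolist(),(w/2/np.pi).round(4).tolist(), "mm",(d*1e3).round(1))
def state():
    o=env.get_obs(); R=o["ee_rot"]; g=o["tool_pos"]-R[:,2]*env.hold_point_z
    print("t",round(o["time"],2),"grasp",g.round(4),"yaw",np.degrees(np.arctan2(R[1,0],R[0,0])).round(2),"pitch",np.degrees(np.arcsin(R[2,0])).round(2),"roll",np.degrees(R[2,1]).round(2),"F",o["wrist_force"].round(1),"M",o["moment"].round(2),"gap",round(o["finger_gap"],4),"gf",round(o["grip_force"],1)); return o
E
python3 - <<'E'
from h import *
c=dict(np.load("pics/top0.npz"))
H=onz(c,365.3,194.5,.0585);P=onz(c,291,204,.0575);T=onz(c,334,199,.051)
print(H,P,T,"hole-post",np.linalg.norm((P-H)[:2]),"hole-trough",np.linalg.norm((T-H)[:2]),np.degrees(np.arctan2(*(P-H)[1::-1])))
s=dict(np.load("pics/side0.npz"));
for X in ([.5495,.0939,.058],[.5147,.1697,.058],H,P): print(proj(s,X))
for b in (((18,110,90),(34,255,255)),((100,120,40),(125,255,255))):
  for q in blobs(s["pixels"],*b,(260,165,340,290),5): print(q)
goto([.5495,.0939,.15],114.7)
E
```

```text
[ 0.57881069 -0.23568302  0.0585    ] [ 0.55457411 -0.0488055   0.0575    ] [ 0.56816243 -0.15777901  0.051     ] hole-post 0.18844261231215767 hole-trough 0.07862836008352737 97.38957707263114
[289.33178737 189.48287727]
[277.92496106 175.54022312]
[308.05011657 265.26677721]
[294.31530219 219.53080509]
([275, 174, 6, 6, 24], [277.2, 176.4])
([287, 188, 6, 8, 31], [288.9, 191.2])
([293, 219, 4, 3, 10], [294.5, 220.0])
([303, 264, 11, 14, 138], [308.0, 270.2])
row [1.3521, -1.3479, 0.2499] [-0.0002, -0.0003, -0.2528] mm [ 540.8 -539.1  100. ]
```

```bash
python3 -m creep '[[1,-1,0.1,0,0,-0.253],[1,-1,0.1,0,0,-0.253],[1,-1,0.1,0,0,-0.253],[1,-1,0.1,0,0,-0.253],[1,-1,0.1,0,0,-0.253],[1,-1,0.1,0,0,-0.253],[1,-1,0.1,0,0,-0.253],[1,-1,0.1,0,0,-0.253],[1,-1,0.1,0,0,-0.253],[1,-1,0.1,0,0,-0.253]]' -1
python3 -c "
from h import *
state();goto([.5495,.0939,.15],114.7)"
```

```text
time: 1.35
tool_pos: [0.4771, -0.0872, 0.1906]
ee_rot: [[-0.425, 0.905, -0.001], [0.905, 0.425, 0.001], [0.002, -0.0, -1.0]]
wrist_force: [-0.1, -0.2, -0.0]
finger_gap: 0.0855
grip_force: 0.0
t 1.35 grasp [ 0.4771 -0.0872  0.2093] yaw 115.15 pitch 0.09 roll -0.03 F [-0.1 -0.2 -0. ] M [0.03 0.03 0.01] gap 0.0855 gf 0.0
row [0.3327, 0.3562, 0.1485] [-0.0001, -0.0002, 0.0012] mm [133.1 142.5  59.4]
```

```bash
python3 -m creep '[[0.333,0.356,0.1485,0,0,0.001],[0.333,0.356,0.1485,0,0,0.001],[0.333,0.356,0.1485,0,0,0.001],[0.333,0.356,0.1485,0,0,0.001],[0.333,0.356,0.1485,0,0,0.001],[0.333,0.356,0.1485,0,0,0.001]]'
python3 - <<'E'
from h import *
state(); c=cams.capture("wrist"); np.savez("pics/w1.npz",**c); im=c["pixels"]
print((-c["R"].T@c["t"]).round(3))
for b in blobs(im,(18,110,90),(34,255,255),(0,0,560,420),40): print(b,onz(c,*b[1],.056,True).round(4))
cv2.imwrite("pics/w1.png",im)
E
```

```text
time: 2.1
tool_pos: [0.5501, 0.088, 0.1322]
ee_rot: [[-0.412, 0.911, 0.0], [0.911, 0.412, -0.001], [-0.001, -0.0, -1.0]]
wrist_force: [-0.1, -0.3, 0.0]
finger_gap: 0.0859
grip_force: 0.0
t 2.1 grasp [0.5501 0.088  0.1509] yaw 114.35 pitch -0.04 roll -0.01 F [-0.1 -0.3  0. ] M [-0.02 -0.03 -0.03] gap 0.0859 gf 0.0
[0.52  0.151 0.275]
([275, 73, 21, 36, 716], [284.7, 90.7]) [0.5149 0.1694 0.056 ]
([275, 195, 20, 34, 638], [284.9, 211.8]) [0.5494 0.0936 0.056 ]
([10, 300, 20, 22, 251], [19.2, 310.4]) [ 0.336  -0.1249  0.056 ]
```

View pics/w1.png

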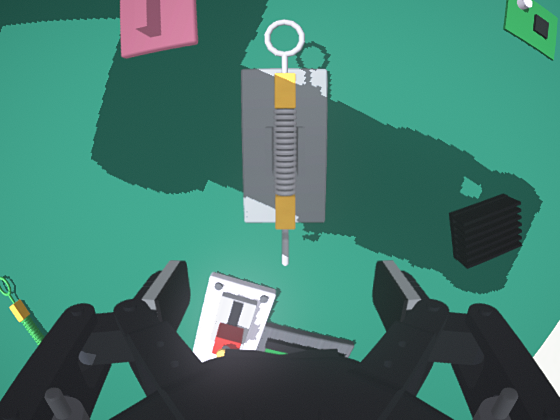

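The wrist view shows the steel spring in the grey cradle, with collars at (285,91) and (285,212) and the hook below at (285,262). That confirms the choice and agrees with the top view to about 1 mm, so I'll descend.

```bash
python3 -c "
from h import *
goto([.5494,.0936,.05],114.5)"
```

```text
row [0.0137, 0.0039, 0.2528] [0.0, 0.0001, -0.0005] mm [  5.5   1.6 101.1]
```

```bash
python3 -m creep '[[0.0137,0.004,0.08,0,0,0],[0.0137,0.004,0.16,0,0,0],[0.0137,0.004,0.21,0,0,0],[0.0137,0.004,0.23,0,0,0],[0.0137,0.004,0.245,0,0,0],[0.0137,0.004,0.2525,0,0,0],[0.0137,0.004,0.2525,0,0,0]]'
python3 -c "
from h import *
state();goto([.5494,.0936,.05],114.5)"
```

```text
time: 3.02
tool_pos: [0.5499, 0.0953, 0.0314]
ee_rot: [[-0.413, 0.911, 0.001], [0.911, 0.413, 0.0], [-0.0, 0.001, -1.0]]
wrist_force: [0.1, 1.2, -0.1]
finger_gap: 0.0855
grip_force: 0.0
t 3.02 grasp [0.5499 0.0953 0.0501] yaw 114.42 pitch -0.02 roll 0.05 F [ 0.1  1.2 -0.1] M [0.   0.   0.02] gap 0.0855 gf 0.0
row [-0.0033, -0.0028, 0.0004] [0.0001, 0.0001, -0.0002] mm [-1.3 -1.1  0.1]
```

```bash
python3 -m creep '[[-0.003,-0.002,0,0,0,0],[-0.003,-0.002,0,0,0,0],[-0.003,-0.002,0,0,0,0],[-0.003,-0.002,0,0,0,0],[-0.003,-0.002,0,0,0,0],[-0.003,-0.002,0,0,0,0],[-0.003,-0.002,0,0,0,0],[-0.003,-0.002,0,0,0,0]]' 1 40
python3 -c "
from h import *
state()"
```

```text
time: 4.03
tool_pos: [0.5494, 0.094, 0.0311]
ee_rot: [[-0.414, 0.91, 0.0], [0.91, 0.414, 0.0], [-0.0, 0.0, -1.0]]
wrist_force: [0.4, 0.5, 1.9]
finger_gap: 0.0134
grip_force: 41.5
t 4.03 grasp [0.5494 0.094  0.0498] yaw 114.43 pitch -0.0 roll 0.02 F [0.4 0.5 1.9] M [ 0.04 -0.01 -0.04] gap 0.0134 gf 41.5
```

```bash
python3 -m creep '[[0,0,-0.03,0,0,0],[0,0,-0.1,0,0,0],[0,0,-0.2,0,0,0],[-0.05,-0.03,-0.25,0,0,0.004],[-0.15,-0.1,-0.25,0,0,0.012],[-0.25,-0.17,-0.25,0,0,0.02],[-0.35,-0.24,-0.25,0,0,0.03],[-0.45,-0.3,-0.25,0,0,0.04],[-0.55,-0.37,-0.25,0,0,0.0475],[-0.62,-0.41,-0.25,0,0,0.0475],[-0.663,-0.437,-0.25,0,0,0.0475],[-0.663,-0.437,-0.25,0,0,0.0475],[-0.663,-0.437,-0.25,0,0,0.0475]]'
python3 - <<'E'
from h import *
state()
for n in("wrist","side"):
    c=cams.capture(n); np.savez(f"pics/{n}2.npz",**c); cv2.imwrite(f"pics/{n}2.png",c["pixels"])
c=dict(np.load("pics/wrist2.npz"))
print(proj(c,[.5788,-.2357,.0585],True),proj(c,[.5546,-.0488,.0575],True))
E
```

```text
time: 5.65
tool_pos: [0.4996, -0.219, 0.1307]
ee_rot: [[-0.128, 0.992, -0.001], [0.992, 0.128, 0.001], [0.001, -0.0, -1.0]]
wrist_force: [0.9, -0.9, -1.3]
finger_gap: 0.0128
grip_force: 41.1
t 5.65 grasp [ 0.4996 -0.219   0.1494] yaw 97.35 pitch 0.05 roll -0.02 F [ 0.9 -0.9 -1.3] M [-0.06 -0.04 -0.01] gap 0.0128 gf 41.1
[384.47233532 254.18402943] [392.31955446  -4.3116803 ]
```

View pics/wrist2.png

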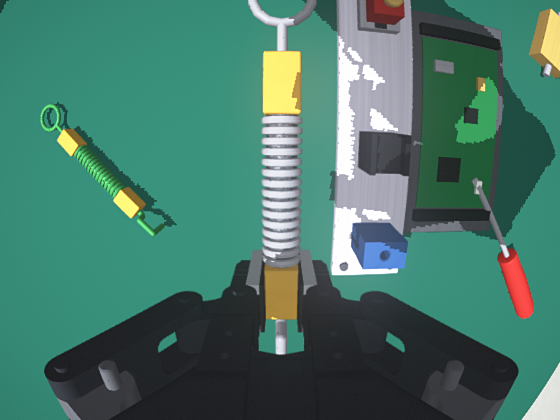

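The wrist view shows the hole at about (384,255), against (384.5,254) predicted from the top camera. The spring sits straight in the fingers and the head is just at the image top near (388,3).

```bash
python3 - <<'E'
from h import *
c=dict(np.load("pics/wrist2.npz")); im=c["pixels"]
p=im[243:268,370:400]; g=cv2.cvtColor(p,cv2.COLOR_BGR2GRAY).astype(float)
print(g[4:20,6:24].astype(int))
w=np.clip(45-g,0,None); w[:4]=0;w[20:]=0;w[:,:6]=0;w[:,24:]=0
ys,xs=np.mgrid[0:25,0:30]; u=370+(xs*w).sum()/w.sum(); v=243+(ys*w).sum()/w.sum(); print(u,v,onz(c,u,v,.0585,True))
for b in blobs(im,(18,110,60),(34,255,255),(250,30,310,330),60): print(b,onz(c,*b[1],.1574,True))
E
```

```text
[[139 141 140 140 139 140 139 139 140 142 141 141 142 127  87  84  85  85]
 [140 139 140 141 139 140 140 140 141 139 139 140 140 128 105 103 106 107]
 [141 140 139 140 140 140 141 141 138 137 135 137 138 137 137 137 137 135]
 [140 140 140 140 140 141 136 124 113 109 110 116 123 133 135 137 136 136]
 [141 141 140 141 141 129 105  83  90  93  94  95 110 125 133 136 135 136]
 [140 140 141 142 132 104  82  76  89  92  93  93  98 112 127 132 137 137]
 [139 139 141 137 113  86  78  78  86  91  93  94  93 100 124 134 137 135]
 [140 140 141 131  97  79  78  77  78  90  92  93  91  99 124 134 138 138]
 [140 142 140 123  89  78  80  80  77  88  93  93  90 101 127 135 137 137]
 [140 141 139 119  89  78  78  79  78  83  89  91  92 109 129 136 138 136]
 [140 139 139 122  93  80  78  78  78  78  88  88  96 121 134 136 137 136]
 [139 141 141 129 104  86  77  78  76  78  87  95 115 130 135 136 137 136]
 [140 140 140 136 121 101  85  83  78  83  98 113 129 133 137 137 137 137]
 [139 139 140 139 132 117 105 105 108 114 120 126 132 136 138 137 135 136]
 [139 140 140 137 139 131 126 119 122 126 131 134 138 138 137 138 137 136]
 [140 140 139 136 138 137 137 135 135 138 139 138 138 138 137 137 136 137]]
nan nan [nan nan nan]
([263, 51, 38, 64, 2398], [281.5, 82.2]) [ 0.48832555 -0.13726959  0.1574    ]
([264, 265, 34, 54, 1724], [280.6, 292.1]) [ 0.49839741 -0.21818812  0.1574    ]<stdin>:6: RuntimeWarning: invalid value encountered in scalar divide
```

```bash
python3 - <<'E'
from h import *
c=dict(np.load("pics/wrist2.npz"))
print(onz(c,384.4,255.1,.0585,True),onz(c,281,265,.1574,True),onz(c,281.5,115,.1574,True),onz(c,281.5,51.5,.1574,True))
state();goto([.5745,-.2005,.085],97.2)
E
```

```text
[ 0.5789271  -0.23644021  0.0585    ] [ 0.49697203 -0.20583485  0.1574    ] [ 0.489828   -0.14894398  0.1574    ] [ 0.48688924 -0.12609831  0.1574    ]
t 5.75 grasp [ 0.4998 -0.2187  0.1495] yaw 97.4 pitch 0.03 roll -0.02 F [-0.5  0.6 -1.6] M [-0.05  0.03  0.04] gap 0.0135 gf 41.1
row [0.0209, 0.1912, 0.1611] [-0.0001, -0.0001, 0.0006] mm [ 8.4 76.5 64.4]
```

```bash
python3 -m creep '[[0.01,0.08,0.0,0,0,0],[0.021,0.16,0.03,0,0,0],[0.021,0.19,0.1,0,0,0.0005],[0.021,0.191,0.14,0,0,0.0005],[0.021,0.191,0.16,0,0,0.0005],[0.021,0.191,0.161,0,0,0.0005],[0.021,0.191,0.161,0,0,0.0005]]'
python3 - <<'E'
from h import *
state()
c=cams.capture("side"); np.savez("pics/side3.npz",**c); im=c["pixels"]
u,v=proj(c,[.579,-.2362,.0585]); print(u,v, proj(c,[.579,-.2362,.0725]),proj(c,[.579,-.2362,.088]))
u,v=int(u),int(v); cv2.imwrite("pics/side3.png",cv2.resize(im[v-45:v+25,u-45:u+45],None,fx=8,fy=8,interpolation=cv2.INTER_CUBIC)); print("off",u-45,v-45)
E
```

```text
time: 6.62
tool_pos: [0.5746, -0.2021, 0.0674]
ee_rot: [[-0.124, 0.992, 0.001], [0.992, 0.124, -0.0], [-0.001, 0.001, -1.0]]
wrist_force: [-0.2, 0.3, -1.7]
finger_gap: 0.013
grip_force: 41.1
t 6.62 grasp [ 0.5746 -0.2021  0.0861] yaw 97.13 pitch -0.04 roll 0.07 F [-0.2  0.3 -1.7] M [-0.09 -0.02  0.01] gap 0.013 gf 41.1
308.1338240413249 265.4047022142764 [308.32178197 262.4060652 ] [308.5332398  259.03251633]
off 263 220
```

View pics/side3.png

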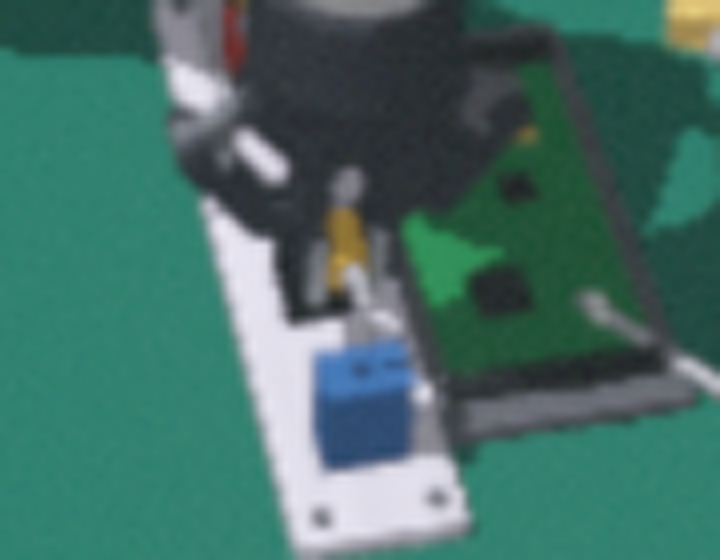

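The hole is at crop (362,369), within 1 px of the prediction. The leg hangs in shade just above it at crop (~360,330). I'll lower gently.

```bash
python3 -m creep '[[0,0,0.015,0,0,0],[0,0,0.025,0,0,0],[0,0,0.03,0,0,0],[0,0,0.03,0,0,0]]'
python3 -c "
from h import *
state();goto([.5745,-.2005,.0735],97.2)"
```

```text
time: 7.18
tool_pos: [0.5741, -0.2016, 0.0541]
ee_rot: [[-0.124, 0.992, -0.001], [0.992, 0.124, 0.0], [0.0, -0.001, -1.0]]
wrist_force: [-0.5, -0.6, -0.5]
finger_gap: 0.013
grip_force: 41.1
t 7.17 grasp [ 0.5742 -0.2016  0.0728] yaw 97.15 pitch 0.02 roll -0.04 F [-0.5 -0.6 -0.5] M [ 0.03 -0.03  0.04] gap 0.013 gf 41.1
row [0.0027, 0.0012, -0.0018] [-0.0001, -0.0001, -0.0001] mm [ 1.1  0.5 -0.7]
```

```bash
python3 -m creep '[[0.0025,0.001,0,0,0,0],[0.0025,0.001,0.003,0,0,0],[0.0025,0.001,0.006,0,0,0],[0.0025,0.001,0.009,0,0,0],[0.0025,0.001,0.009,0,0,0]]'
python3 -c "
from h import *
state()"
```

```text
time: 7.8
tool_pos: [0.5745, -0.2007, 0.0507]
ee_rot: [[-0.124, 0.992, -0.0], [0.992, 0.124, 0.0], [0.0, -0.0, -1.0]]
wrist_force: [0.0, 0.6, -1.7]
finger_gap: 0.0134
grip_force: 41.1
t 7.8 grasp [ 0.5745 -0.2007  0.0694] yaw 97.15 pitch 0.01 roll -0.02 F [ 0.   0.6 -1.7] M [-0.12  0.08  0.03] gap 0.0134 gf 41.1
```

```bash
python3 -m creep '[[0,0,0.003,0,0,0],[0,0,0.006,0,0,0],[0,0,0.01,0,0,0],[0,0,0.01,0,0,0]]'
python3 -c "
from h import *
state()"
```

```text
time: 8.3
tool_pos: [0.5747, -0.2007, 0.0467]
ee_rot: [[-0.124, 0.992, -0.0], [0.992, 0.124, 0.0], [0.0, -0.0, -1.0]]
wrist_force: [0.4, -0.5, -0.8]
finger_gap: 0.0136
grip_force: 41.1
t 8.3 grasp [ 0.5747 -0.2007  0.0654] yaw 97.15 pitch 0.01 roll -0.0 F [ 0.4 -0.5 -0.8] M [ 0.02 -0.02 -0.  ] gap 0.0136 gf 41.1
```

```bash
python3 -m creep '[[0,0,0.004,0,0,0],[0,0,0.008,0,0,0],[0,0,0.012,0,0,0],[0,0,0.016,0,0,0],[0,0,0.02,0,0,0],[0,0,0.02,0,0,0]]'
python3 -c "
from h import *
state()"
```

```text
time: 9.05
tool_pos: [0.5747, -0.2007, 0.0387]
ee_rot: [[-0.124, 0.992, -0.0], [0.992, 0.124, 0.0], [0.0, -0.0, -1.0]]
wrist_force: [0.3, 1.4, -2.2]
finger_gap: 0.0134
grip_force: 41.1
t 9.05 grasp [ 0.5747 -0.2007  0.0574] yaw 97.15 pitch 0.01 roll -0.0 F [ 0.3  1.4 -2.2] M [-0.05 -0.09  0.05] gap 0.0134 gf 41.1
```

```bash
python3 -m creep '[[0,0,0.004,0,0,0],[0,0,0.008,0,0,0],[0,0,0.012,0,0,0],[0,0,0.015,0,0,0],[0,0,0.017,0,0,0],[0,0,0.017,0,0,0]]'
python3 -c "
from h import *
state()"
```

```text
time: 9.8
tool_pos: [0.5747, -0.2007, 0.032]
ee_rot: [[-0.124, 0.992, 0.0], [0.992, 0.124, 0.0], [0.0, 0.0, -1.0]]
wrist_force: [1.5, -0.0, -1.4]
finger_gap: 0.0134
grip_force: 41.1
t 9.8 grasp [ 0.5747 -0.2007  0.0507] yaw 97.15 pitch 0.0 roll 0.0 F [ 1.5 -0.  -1.4] M [ 0.04 -0.12  0.02] gap 0.0134 gf 41.1
```

```bash
python3 -m creep '[[0,0,0.0015,0,0,0],[0,0,0.0015,0,0,0]]'; python3 -m creep '[[0,0,0.0,0,0,0],[0,0,0,0,0,0],[0,0,0,0,0,0],[0,0,0,0,0,0],[0,0,0,0,0,0],[0,0,0,0,0,0]]' -1
python3 -c "
from h import *
state()"
python3 -m creep '[[0,0,-0.03,0,0,0],[0,0,-0.1,0,0,0],[0,0,-0.18,0,0,0],[0,0,-0.23,0,0,0],[0,0,-0.25,0,0,0],[0,0,-0.25,0,0,0]]'
python3 - <<'E'
from h import *
state()
c=cams.capture("wrist"); np.savez("pics/w4.npz",**c); im=c["pixels"]; cv2.imwrite("pics/w4.png",im)
for b in blobs(im,(18,110,60),(34,255,255),(200,0,400,420),40): print(b,onz(c,*b[1],.057,True).round(4))
for b in blobs(im,(0,140,60),(10,255,255),(200,0,400,420),40): print("red",b,onz(c,*b[1],.046,True).round(4))
E
```

```text
time: 10.05
tool_pos: [0.5748, -0.2008, 0.0316]
ee_rot: [[-0.124, 0.992, 0.0], [0.992, 0.124, -0.0], [-0.0, 0.0, -1.0]]
wrist_force: [1.3, -0.7, -0.4]
finger_gap: 0.0132
grip_force: 41.1
time: 10.8
tool_pos: [0.5747, -0.2007, 0.0315]
ee_rot: [[-0.124, 0.992, -0.0], [0.992, 0.124, -0.0], [-0.0, -0.0, -1.0]]
wrist_force: [-0.6, -0.3, 0.2]
finger_gap: 0.0853
grip_force: 0.0
t 10.8 grasp [ 0.5747 -0.2007  0.0502] yaw 97.15 pitch -0.0 roll -0.0 F [-0.6 -0.3  0.2] M [-0.   -0.04  0.  ] gap 0.0853 gf 0.0
time: 11.55
tool_pos: [0.5748, -0.2008, 0.1318]
ee_rot: [[-0.124, 0.992, 0.001], [0.992, 0.124, -0.0], [-0.0, 0.001, -1.0]]
wrist_force: [-0.6, 0.3, 0.0]
finger_gap: 0.0855
grip_force: 0.0
t 11.55 grasp [ 0.5748 -0.2008  0.1505] yaw 97.15 pitch -0.02 roll 0.03 F [-0.6  0.3  0. ] M [0.03 0.01 0.01] gap 0.0855 gf 0.0
([272, 0, 21, 9, 162], [282.0, 3.6]) [ 0.5561 -0.052   0.057 ]
([271, 82, 20, 35, 689], [280.6, 98.9]) [ 0.5635 -0.1188  0.057 ]
([271, 204, 20, 33, 574], [281.2, 220.6]) [ 0.5743 -0.2018  0.057 ]
red ([266, 0, 33, 19, 339], [281.1, 10.2]) [ 0.5556 -0.0533  0.046 ]
```

View pics/w4.png

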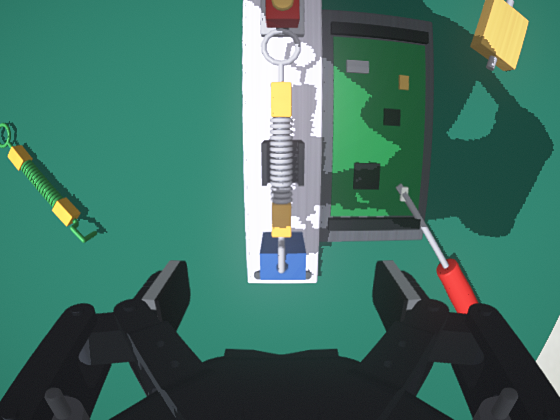

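The hook is home in the lug and the coil lies in the trough. The eye collar is at (281,99) with the head at (282,4). Next I'll go above the eye collar.

```bash
python3 -m creep '[[0.1,0,0,0,0,0],[0.2,0,0,0,0,0],[0.2085,0,0,0,0,0],[0.2085,0,0,0,0,0],[0.2085,0,0,0,0,0]]'
python3 - <<'E'
from h import *
state()
c=cams.capture("wrist"); np.savez("pics/w5.npz",**c); im=c["pixels"]
for b in blobs(im,(18,110,60),(34,255,255),(200,0,400,420),40): print(b,onz(c,*b[1],.0575,True).round(4))
for b in blobs(im,(0,140,60),(10,255,255),(200,0,400,420),40): print("red",b,onz(c,*b[1],.046,True).round(4))
cv2.imwrite("pics/w5.png",cv2.resize(im[20:270,180:380],None,fx=2.4,fy=2.4)) 
goto([.5637,-.118,.05],97.2)
E
```

```text
time: 12.22
tool_pos: [0.5643, -0.1188, 0.131]
ee_rot: [[-0.124, 0.992, -0.001], [0.992, 0.124, -0.0], [-0.0, -0.001, -1.0]]
wrist_force: [-0.1, -0.1, 0.3]
finger_gap: 0.0855
grip_force: 0.0
t 12.22 grasp [ 0.5643 -0.1188  0.1497] yaw 97.11 pitch -0.01 roll -0.03 F [-0.1 -0.1  0.3] M [ 0.01 -0.01  0.01] gap 0.0855 gf 0.0
([395, 173, 5, 14, 59], [397.4, 179.7]) [ 0.6413 -0.0796  0.0575]
([272, 204, 19, 31, 222], [283.2, 226.6]) [ 0.5656 -0.1236  0.0575]
([273, 306, 18, 26, 415], [281.2, 318.5]) [ 0.5739 -0.2012  0.0575]
red ([266, 103, 34, 30, 258], [276.1, 111.4]) [ 0.5509 -0.0452  0.046 ]
row [0.0025, -0.0013, 0.2498] [-0.0, 0.0, -0.0003] mm [ 1.  -0.5 99.9]
```

View pics/w5.png

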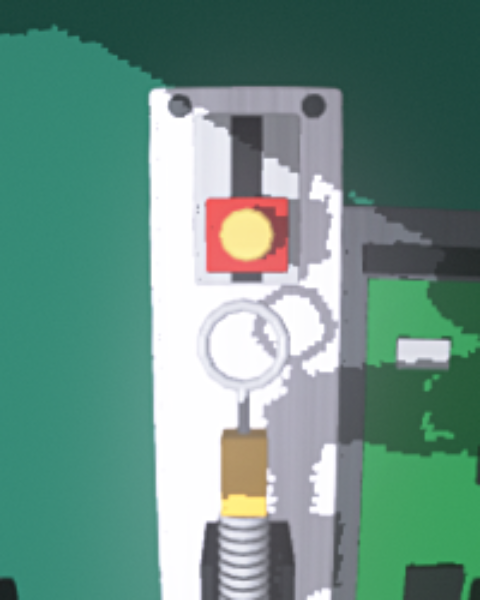

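The crop shows the brass head at (246,234), full-image (282.5,117.5). The eye centre is at (243,345), full-image (281.3,163.8).

```bash
python3 - <<'E'
from h import *
c=dict(np.load("pics/w5.npz"))
P=onz(c,282.5,117.5,.0575,True);E=onz(c,281.25,163.75,.050,True);H=np.array([.579,-.2364,.0585])
a=np.radians(97.15);d=np.array([np.cos(a),np.sin(a)]);n=np.array([np.sin(a),-np.cos(a)])
for k,q in(("P",P),("E",E),("top P",np.array([.5546,-.0488]))): print(k,q.round(4),((q-H[:len(q)])[:2]@d).round(4),((q-H[:len(q)])[:2]@n).round(4))
E
python3 -m creep '[[0.0025,-0.001,0.1,0,0,0],[0.0025,-0.001,0.19,0,0,0],[0.0025,-0.001,0.23,0,0,0],[0.0025,-0.001,0.2495,0,0,0],[0.0025,-0.001,0.2495,0,0,0]]'
python3 -c "
from h import *
state()"
```

```text
P [ 0.5557 -0.049   0.0575] 0.1888 0.0002
E [ 0.5589 -0.0808  0.05  ] 0.1569 -0.0006
top P [ 0.5546 -0.0488] 0.1892 -0.0009
time: 12.9
tool_pos: [0.5643, -0.1174, 0.0321]
ee_rot: [[-0.124, 0.992, 0.001], [0.992, 0.124, -0.0], [-0.0, 0.001, -1.0]]
wrist_force: [-0.9, 0.6, 0.0]
finger_gap: 0.0858
grip_force: 0.0
t 12.9 grasp [ 0.5643 -0.1174  0.0508] yaw 97.13 pitch -0.01 roll 0.03 F [-0.9  0.6  0. ] M [ 0.01 -0.01  0.01] gap 0.0858 gf 0.0
```

```bash
python3 -m creep '[[0,0,0,0,0,0],[0,0,0,0,0,0],[0,0,0,0,0,0],[0,0,0,0,0,0],[0,0,0,0,0,0],[0,0,0,0,0,0],[0,0,0,0,0,0],[0,0,0,0,0,0]]' 1 60
python3 -c "
from h import *
state()"
```

```text
time: 13.9
tool_pos: [0.5639, -0.117, 0.0318]
ee_rot: [[-0.124, 0.992, 0.0], [0.992, 0.124, 0.0], [0.0, 0.0, -1.0]]
wrist_force: [0.3, 0.3, 0.8]
finger_gap: 0.0129
grip_force: 60.6
t 13.9 grasp [ 0.5639 -0.117   0.0505] yaw 97.15 pitch 0.0 roll 0.01 F [0.3 0.3 0.8] M [ 0.1   0.03 -0.01] gap 0.0129 gf 60.6
```

```bash
python3 - <<'E'
from h import *
a=np.radians(97.15);d=np.array([np.cos(a),np.sin(a),0]); g=np.array([.5639,-.117,.0505])
for s,z,p in((0,.0555,2),(0,.0615,4),(10,.0615,4),(20,.0615,4),(32,.0615,4)): goto(g+d*s*1e-3+[0,0,z-g[2]],97.15,p)
E
```

```text
row [0.0016, -0.0001, -0.0125] [0.0, 0.0056, -0.0] mm [ 0.7 -0.  -5. ]
row [0.0033, -0.0001, -0.0276] [0.0, 0.0111, -0.0] mm [  1.3  -0.  -11. ]
row [0.0283, -0.0001, -0.0276] [0.0, 0.0111, -0.0] mm [ 11.3  -0.  -11. ]
row [0.0533, -0.0001, -0.0276] [0.0, 0.0111, -0.0] mm [ 21.3  -0.  -11. ]
row [0.0833, -0.0001, -0.0276] [0.0, 0.0111, -0.0] mm [ 33.3  -0.  -11. ]
```

```bash
python3 -m creep '[[0.001,0,-0.006,0,0.003,0],[0.002,0,-0.0125,0,0.0056,0],[0.0025,0,-0.02,0,0.0085,0],[0.0033,0,-0.0276,0,0.0111,0],[0.0033,0,-0.0276,0,0.0111,0],[0.012,0,-0.0276,0,0.0111,0],[0.02,0,-0.0276,0,0.0111,0],[0.0283,0,-0.0276,0,0.0111,0],[0.0283,0,-0.0276,0,0.0111,0],[0.0283,0,-0.0276,0,0.0111,0]]'
python3 -c "
from h import *
state()"
```

```text
time: 15.15
tool_pos: [0.5626, -0.106, 0.0428]
ee_rot: [[-0.124, 0.992, -0.008], [0.99, 0.125, 0.069], [0.069, 0.0, -0.998]]
wrist_force: [0.5, -4.7, -1.7]
finger_gap: 0.0127
grip_force: 60.2
t 15.15 grasp [ 0.5627 -0.1073  0.0615] yaw 97.16 pitch 3.97 roll 0.02 F [ 0.5 -4.7 -1.7] M [-0.75 -0.15  0.05] gap 0.0127 gf 60.2
```

```bash
python3 -m creep '[[0.01,0,0.0007,0,0,0],[0.02,0,0.0014,0,0,0],[0.03,0,0.002,0,0,0],[0.04,0,0.0028,0,0,0],[0.05,0,0.0035,0,0,0],[0.055,0,0.0038,0,0,0],[0.055,0,0.0038,0,0,0]]'
python3 - <<'E'
from h import *
state()
for n in("wrist","side"):
    c=cams.capture(n); np.savez(f"pics/{n}6.npz",**c); im=c["pixels"]
    if n=="wrist":
        u,v=proj(c,[.5557,-.049,.0575],True); print(u,v)
        cv2.imwrite("pics/w6.png",cv2.resize(im[int(v)-50:int(v)+70,220:340],None,fx=5,fy=5,interpolation=cv2.INTER_CUBIC)); print(int(v)-50)
E
```

```text
time: 16.02
tool_pos: [0.5602, -0.0852, 0.043]
ee_rot: [[-0.125, 0.992, -0.007], [0.99, 0.125, 0.067], [0.067, 0.001, -0.998]]
wrist_force: [0.5, -8.5, -2.4]
finger_gap: 0.0127
grip_force: 60.2
t 16.02 grasp [ 0.5603 -0.0865  0.0617] yaw 97.19 pitch 3.86 roll 0.06 F [ 0.5 -8.5 -2.4] M [-1.37 -0.25  0.02] gap 0.0127 gf 60.2
283.3750738961867 196.90795673195848
146
```

View pics/w6.png

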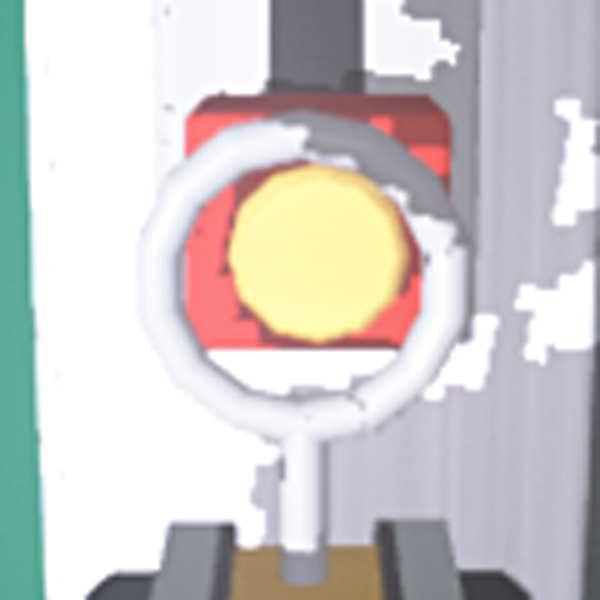

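The crop shows the eye ring, centre (303,277), over the head, centre (318,255). The eye is slightly short and to one side, so I'll compute the offset including parallax.

```bash
python3 - <<'E'
from h import *
c=dict(np.load("pics/wrist6.npz"))
P=onz(c,283.6,197,.0575,True);E=onz(c,280.6,201.4,.0643,True)
a=np.radians(97.15);d=np.array([np.cos(a),np.sin(a)]);n=np.array([np.sin(a),-np.cos(a)])
print(P,E,"fwd",((P-E)[:2]@d*1e3).round(2),"lat(tool y)",((P-E)[:2]@n*1e3).round(2), (-c["R"].T@c["t"]).round(4))
o=env.get_obs(); g=o["tool_pos"]-o["ee_rot"][:,2]*env.hold_point_z
print("eye by kinematics", g+o["ee_rot"][:,0]*.038)
E
```

```text
[ 0.55579722 -0.04902676  0.0575    ] [ 0.5546317 -0.0497533  0.0643   ] fwd 0.58 lat(tool y) 1.25 [ 0.5516 -0.0263  0.1901]
eye by kinematics [ 0.55565205 -0.04893655  0.06422978]
```

```bash
python3 - <<'E'
from h import *
a=np.radians(97.15);d=np.array([np.cos(a),np.sin(a),0]);n=np.array([np.sin(a),-np.cos(a),0]); g=np.array([.5603,-.0865,.0617])+.0005*d+.001*n
for z,p in((.0617,3.9),(.0565,2),(.0503,0)): goto([g[0],g[1],z],97.15,p)
E
```

```text
row [0.0014, 0.0022, 0.0] [0.0002, 0.0001, 0.0001] mm [0.6 0.9 0. ]
row [-0.001, 0.0022, 0.013] [0.0002, -0.0051, 0.0001] mm [-0.4  0.9  5.2]
row [-0.0036, 0.0022, 0.0284] [0.0002, -0.0107, 0.0001] mm [-1.5  0.9 11.3]
```

```bash
python3 -m creep '[[0.001,0.0022,0,0,0,0],[0.0013,0.0022,0,0,0,0],[0.0007,0.0022,0.003,0,-0.001,0],[0.0002,0.0022,0.0065,0,-0.0025,0],[-0.0004,0.0022,0.01,0,-0.004,0],[-0.001,0.0022,0.013,0,-0.0051,0],[-0.001,0.0022,0.013,0,-0.0051,0]]'
python3 - <<'E'
from h import *
o=state(); c=cams.capture("wrist"); np.savez("pics/w7.npz",**c); im=c["pixels"]
g=o["tool_pos"]-o["ee_rot"][:,2]*env.hold_point_z; print(g+o["ee_rot"][:,0]*.038)
u,v=proj(c,[.5557,-.049,.0575],True);print(int(v)-40)
cv2.imwrite("pics/w7.png",cv2.resize(im[int(v)-40:int(v)+60,230:330],None,fx=5,fy=5,interpolation=cv2.INTER_CUBIC))
E
```

```text
time: 17.0
tool_pos: [0.5609, -0.0852, 0.0378]
ee_rot: [[-0.125, 0.992, -0.004], [0.992, 0.125, 0.035], [0.035, 0.001, -0.999]]
wrist_force: [0.8, -9.6, -1.3]
finger_gap: 0.0129
grip_force: 60.2
t 17.0 grasp [ 0.561  -0.0858  0.0564] yaw 97.18 pitch 2.03 roll 0.04 F [ 0.8 -9.6 -1.3] M [-1.39 -0.15  0.01] gap 0.0129 gf 60.2
[ 0.55627548 -0.04813427  0.05779103]
161
```

View pics/w7.png

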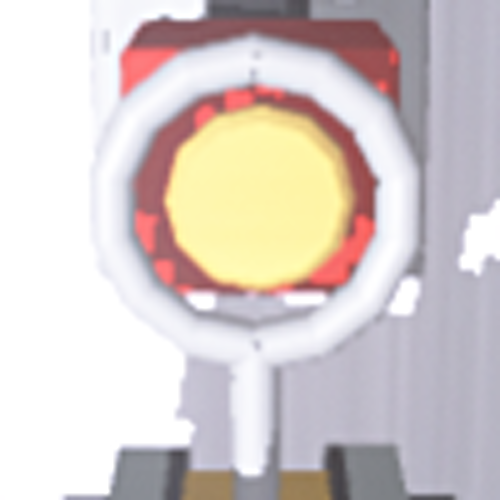

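The eye, centre (255,200), now sits concentric around the head, centre (258,199). I'll lower the rest and level.

```bash
python3 -c "
from h import *
goto([.5610,-.0858,.0502],97.15,0)"
```

```text
row [-0.0021, -0.0001, 0.0157] [0.0001, -0.0056, 0.0001] mm [-0.8 -0.   6.3]
```

```bash
python3 -m creep '[[-0.0005,0,0.004,0,-0.0014,0],[-0.001,0,0.008,0,-0.0028,0],[-0.0015,0,0.012,0,-0.0042,0],[-0.002,0,0.0157,0,-0.0056,0],[-0.002,0,0.0157,0,-0.0056,0],[-0.002,0,0.0157,0,-0.0056,0]]'
python3 - <<'E'
from h import *
state()
E
```

```text
time: 17.8
tool_pos: [0.5613, -0.0858, 0.0326]
ee_rot: [[-0.125, 0.992, 0.001], [0.992, 0.125, 0.0], [0.0, 0.001, -1.0]]
wrist_force: [-0.4, -8.3, 4.7]
finger_gap: 0.0127
grip_force: 61.2
t 17.8 grasp [ 0.5613 -0.0858  0.0513] yaw 97.16 pitch 0.02 roll 0.06 F [-0.4 -8.3  4.7] M [-1.08  0.2   0.02] gap 0.0127 gf 61.2
```

```bash
python3 -m creep '[[-0.003,0,0,0,0,0],[-0.006,0,0,0,0,0],[-0.009,0,0,0,0,0],[-0.009,0,0,0,0,0]]'
python3 - <<'E'
from h import *
state()
E
```

```text
time: 18.3
tool_pos: [0.5621, -0.0887, 0.0326]
ee_rot: [[-0.124, 0.992, 0.002], [0.992, 0.124, 0.002], [0.001, 0.002, -1.0]]
wrist_force: [0.5, -5.7, 3.8]
finger_gap: 0.0126
grip_force: 61.0
t 18.3 grasp [ 0.5621 -0.0888  0.0513] yaw 97.12 pitch 0.08 roll 0.1 F [ 0.5 -5.7  3.8] M [-0.66  0.02 -0.08] gap 0.0126 gf 61.0
```

```bash
python3 -m creep '[[-0.002,0,0,0,0,0],[-0.004,0,0,0,0,0],[-0.006,0,0,0,0,0],[-0.006,0,0,0,0,0]]'
python3 - <<'E'
from h import *
o=state(); c=cams.capture("wrist"); np.savez("pics/w8.npz",**c); im=c["pixels"]
g=o["tool_pos"]-o["ee_rot"][:,2]*env.hold_point_z; print(g+o["ee_rot"][:,0]*.038)
uP=proj(c,[.5557,-.049,.0575],True); print("post",uP)
x0,y0=int(uP[0])-25,int(uP[1])-22
hsv=cv2.cvtColor(im,cv2.COLOR_BGR2HSV)[y0:y0+60,x0:x0+50]
lab=np.full(hsv.shape[:2],'.');h,s,v=[hsv[...,i] for i in range(3)]
lab[(s<45)&(v>150)]='w';lab[(s<45)&(v<=150)]='g';lab[(s>90)&(h>15)&(h<40)]='Y';lab[(s>90)&((h<13)|(h>170))]='r'
for r in lab[::1]: print(''.join(r))
E
```

```text
time: 18.8
tool_pos: [0.5623, -0.0905, 0.0324]
ee_rot: [[-0.124, 0.992, 0.001], [0.992, 0.124, 0.002], [0.002, 0.002, -1.0]]
wrist_force: [-0.5, -4.7, 6.7]
finger_gap: 0.0126
grip_force: 61.3
t 18.8 grasp [ 0.5623 -0.0906  0.0511] yaw 97.12 pitch 0.13 roll 0.1 F [-0.5 -4.7  6.7] M [-0.4   0.04 -0.08] gap 0.0126 gf 61.3
[ 0.55757763 -0.05284932  0.05121015]
post [279.75454671 192.8428251 ]
rrrrrrrrrrrrrrr.gwwwwwwwwwwwggggggggggg...rrrrrrrr
rrrrrrrrrrrrr.wwwwwwwwwwwwwgggggggggggggggg..rrrrr
rrrrrrrrrrr.wwwwwwwwwggg..Y..ggggggggggggggggrrrrr
rrrrrrrrrrwwwwwwwwwww.YYYYYYYYY.ggggggggggwwwg.rrr
rrrrrrrrrwwwwwwww..YYYYYYYYYYYYYYYY.ggwwggwwwwg.rr
rrrrrrrrwwwwwwwwYYYYYYYYYYYYYYYYYYYYYwgwwggggggggr
rrrrrr.wwwwwwwwYYYYYYYYYYYYYYYYYYYYYYYgggggggggggg
rrrrrwwwwwwwwwYYYYYYYYYYYYYYYYYYYYYYYYYggggggggggg
rrrrwwwwwwwwwYYYYYYYY.YYYYYYYYYYYYYYYYYYgggggggggg
rr.wwwwwwwwwYYYYYY..Y.YYYYYYYYYYYYYYYYYYYggggggggg
r.wwwwwwwwwYYYYYY..YYYYYYYYYYYYYYYYYYYYYYYgggggggg
.wwwwwwwwwYYYYYYYYYYYYYYYYYYYYYYYYYYYYYYYYYggggggg
wwwwwwwww.YYYYY.YYYYYYYYYYYYYYYYYYYYYYYYYYY.gggggg
wwwwwwwwwYYYY..YY..YYYYYYYYYYYYYYYYYYYYYYYY.g
[... 1651 characters left out ...]
wwwwwwwwwwwwwwwwwwwwwwwwwwwwwwwwwwwww
wwwwwwwwwwwwwwwwwwwwwwwwwwwwwwwwwwwwwwwwwwwwwwwwww
wwwwwwwwwwwwwwwwwwwwwwwwwwwwwwwwwwwwwwwwwwwwwwwwww
wwwwwwwwwwwgwwwwwwwwwwwwwwwwwwwwwwwwwwwwwwwwwwwwww
wwwwwwwwwwwwwwwwwwwwwwwwwwwwwwwwwwwwwwwwwwwwwwwwww
wwwwwwwwwwwwwwwwwwwwwwwwwwwwwwwwwwwwwwwwwwwwwwwwww
wwwwwwwwwwwwwwwwwwwwwwwwwwwwwwwwwwwwwwwwwwwwwwwwww
wwwwwwwwwwwwwwwwggwwwwwwwwwwwwwwwwwwwwwwwwwwwwwwww
wwwwwwwwwwwwwwwwwwwwwwwwwwwwwwwwwwwwwwwwwwwwwwwwww
wwwwwwwwwwwwwwwwwwwwwwwwwwwwwwwwwwwwwwwwwwwwwwwwww
wwwwwwwwwwwwwwwwwwwwwwwwwwwwwwwwwwwwwwwwwwwwwwwwww
wwwwwwwwwwwwwwwwwwwwwwwwwwwwwwwwwwwwwwwwwwwwwwwwww
wwwwwwwwwwwwwwwwwwwwwwwwwwwwwwwwwwwwwwwwwwwwwwwwww
wwwwwwwwwwwwwwwwwwwwwwwwwwwwwwwwwwwwwwwwwwwwwwwwww
```

```bash
python3 -m creep '[[0,0,-0.002,0,0,0],[0,0,-0.003,0,0,0],[0,0,-0.003,0,0,0],[0,0,-0.003,0,0,0]]'
python3 - <<'E'
from h import *
state()
E
```

```text
time: 19.35
tool_pos: [0.5622, -0.0908, 0.0328]
ee_rot: [[-0.124, 0.992, 0.001], [0.992, 0.124, 0.002], [0.002, 0.002, -1.0]]
wrist_force: [1.6, -4.7, 1.6]
finger_gap: 0.013
grip_force: 60.7
t 19.35 grasp [ 0.5621 -0.0908  0.0515] yaw 97.14 pitch 0.1 roll 0.09 F [ 1.6 -4.7  1.6] M [-0.75 -0.28 -0.17] gap 0.013 gf 60.7
```

```bash
python3 -m creep '[[-0.003,0,0,0,0,0],[-0.005,0,0,0,0,0],[-0.005,0,0,0,0,0],[-0.005,0,0,0,0,0]]'
python3 - <<'E'
from h import *
state()
c=cams.capture("wrist"); np.savez("pics/w9.npz",**c)
E
```

```text
time: 19.85
tool_pos: [0.562, -0.0913, 0.0326]
ee_rot: [[-0.124, 0.992, 0.0], [0.992, 0.124, 0.004], [0.004, 0.001, -1.0]]
wrist_force: [3.0, 4.4, 3.7]
finger_gap: 0.0126
grip_force: 60.9
t 19.85 grasp [ 0.562  -0.0914  0.0513] yaw 97.13 pitch 0.22 roll 0.05 F [3.  4.4 3.7] M [ 0.93 -0.44 -0.16] gap 0.0126 gf 60.9
```

```bash
python3 -m creep '[[0.0025,0,-0.001,0,0,0],[0.0025,0,-0.001,0,0,0]]'
python3 -c "
from h import *
state()"
python3 -m creep '[[0,0,0,0,0,0],[0,0,0,0,0,0],[0,0,0,0,0,0],[0,0,0,0,0,0],[0,0,0,0,0,0],[0,0,0,0,0,0]]' -1
python3 - <<'E'
from h import *
state()
c=cams.capture("wrist"); np.savez("pics/w10.npz",**c)
E
```

```text
time: 20.15
tool_pos: [0.5619, -0.0913, 0.0329]
ee_rot: [[-0.125, 0.992, 0.001], [0.992, 0.125, 0.002], [0.002, 0.001, -1.0]]
wrist_force: [3.5, 2.4, 0.8]
finger_gap: 0.0128
grip_force: 60.6
t 20.15 grasp [ 0.5619 -0.0913  0.0516] yaw 97.15 pitch 0.13 roll 0.05 F [3.5 2.4 0.8] M [ 0.44 -0.64 -0.18] gap 0.0128 gf 60.6
time: 20.9
tool_pos: [0.5615, -0.0914, 0.0328]
ee_rot: [[-0.125, 0.992, -0.0], [0.992, 0.125, 0.002], [0.002, -0.0, -1.0]]
wrist_force: [-1.0, 0.4, 0.6]
finger_gap: 0.0856
grip_force: 0.0
t 20.9 grasp [ 0.5615 -0.0914  0.0515] yaw 97.15 pitch 0.14 roll -0.0 F [-1.   0.4  0.6] M [ 0.06 -0.03 -0.01] gap 0.0856 gf 0.0
```

Released. I'll rise clear and check numerically that the collars stayed put, i.e. the spring is still stretched and seated.

```bash
python3 -m creep '[[0,0,-0.03,0,0,0],[0,0,-0.1,0,0,0],[-0.08,0,-0.18,0,0,0],[-0.15,0,-0.23,0,0,0],[-0.2,0,-0.25,0,0,0],[-0.2,0,-0.25,0,0,0],[-0.2,0,-0.25,0,0,0]]'
python3 - <<'E'
from h import *
state()
c=cams.capture("wrist"); im=c["pixels"]; np.savez("pics/w11.npz",**c)
a=np.radians(97.15);d=np.array([np.cos(a),np.sin(a)]);n=np.array([np.sin(a),-np.cos(a)]);H=np.array([.579,-.2364])
hsv=cv2.cvtColor(im,cv2.COLOR_BGR2HSV)
for b in blobs(im,(18,110,60),(34,255,255),(220,0,340,420),20):
    s=b[0]; x=b[1][0]
    for v in (s[1],b[1][1],s[1]+s[3]): q=onz(c,x,v,.0575,True)[:2]-H; print(s,(q@d*1e3).round(1),(q@n*1e3).round(1))
# map near post and hook
def show(X,r):
    u,v=proj(c,X,True).astype(int); P=hsv[max(v-r,0):v+r,u-r:u+r]; h,s,vv=[P[...,i] for i in range(3)]
    L=np.full(h.shape,'.');L[(s<45)&(vv>150)]='w';L[(s<45)&(vv<=150)]='g';L[(s>90)&(h>15)&(h<40)]='Y';L[(s>90)&((h<13)|(h>170))]='r';L[(s>90)&(h>95)&(h<130)]='b'
    print('\n'.join(''.join(r) for r in L)); print()
show([.5557,-.049,.0575],24)
show([.579,-.2364,.0585],18)
E
```

```text
time: 21.82
tool_pos: [0.5704, -0.1701, 0.1313]
ee_rot: [[-0.124, 0.992, -0.003], [0.992, 0.124, 0.004], [0.004, -0.002, -1.0]]
wrist_force: [-0.0, -0.4, -0.2]
finger_gap: 0.0852
grip_force: 0.0
t 21.82 grasp [ 0.5704 -0.1702  0.15  ] yaw 97.13 pitch 0.24 roll -0.13 F [-0.  -0.4 -0.2] M [-0.05 -0.03 -0.01] gap 0.0852 gf 0.0
[274, 33, 20, 18, 288] 195.2 0.3
[274, 33, 20, 18, 288] 189.2 0.3
[274, 33, 20, 18, 288] 182.5 0.3
[274, 90, 20, 35, 682] 155.9 0.4
[274, 90, 20, 35, 682] 144.3 0.4
[274, 90, 20, 35, 682] 132.5 0.4
[274, 243, 19, 31, 533] 49.7 0.2
[274, 243, 19, 31, 533] 37.8 0.2
[274, 243, 19, 31, 533] 24.8 0.2
wwgggggggggggggggggggggggggggggggggggggggggggggw
wwgggggggggggggggggggggggggggggggggggggggggggggw
wwgggggggggggggggggggggggggggggggggggggggggggggw
wwgggggggggggggggggggggggggggggggggggggggggggggw
wwgggggggggggggggggggggggggggggggggggggggggggggw
wwgggggggggggggggggggggggggggggggggggggggggggggw
wwgggggggggggggggggggggggggggggggggggggggggggggw
wwgggggggggggggggggggggggggggggggggggggggggggggw
wwgggggggggggggggggggggggggggggggggggggggggggggw
wwgggggggggggggggggggggggggggggggggg
[... 2507 characters left out ...]
bbbbbbbbbbbbb.wwwwwwgbbbbbbbbbbbbb
bbbbbbbbbbbbbbb.wwwwww.bbbbbbbbbbbbb
bbbbbbbbbbbbbbb.wwwwww.bbbbbbbbbbbbb
bbbbbbbbbbbbbbb.wwwwww.bbbbbbbbbbbbb
bbbbbbbbbbbbbbbb.wwwwgbbbbbbbbbbbbbb
bbbbbbbbbbbbbbbbb.wwgbbbbbbbbbbbbbbb
bbbbbbbbbbbbbbbbbbbbbbbbbbbbbbbbbbbb
bbbbbbbbbbbbbbbbbbbbbbbbbbbbbbbbbbbb
bbbbbbbbbbbbbbbbbbbbbbbbbbbbbbbbbbbb
bbbbbbbbbbbbbbbbbbbbbbbbbbbbbbbbbbbb
bbbbbbbbbbbbbbbbbbbbbbbbbbbbbbbbbbbb
bbbbbbbbbbbbbbbbbbbbbbbbbbbbbbbbbbbb
bbbbbbbbbbbbbbbbbbbbbbbbbbbbbbbbbbbb
bbbbbbbbbbbbbbbbbbbbbbbbbbbbbbbbbbbb
....................................
....................................
....................................
....................................
....................................
```

```bash
python3 - <<'E'
from h import *
c=cams.capture("side"); im=c["pixels"]
for b in blobs(im,(18,110,60),(34,255,255),(270,195,340,290),4): print(b)
a=np.radians(97.15);d=np.array([np.cos(a),np.sin(a),0])
for s in(37,145): 
  for z in(.054,.062): print(s,z,proj(c,np.array([.579,-.2364,z])+d*s*1e-3).round(1))
for s in(-2.5,):
  for z in(.0585,.0635,.07): print("bridge",z,proj(c,np.array([.579,-.2364,z])+d*s*1e-3).round(1))
P=cv2.cvtColor(im,cv2.COLOR_BGR2HSV)[250:272,295:322]
for r in P: print(''.join('w' if q[1]<70 and q[2]>150 else 'g' if q[1]<70 else 'b' if 95<q[0]<130 else 'Y' if 15<q[0]<35 else '.' for q in r))
E
```

```text
([295, 228, 5, 6, 24], [297.0, 230.1])
([302, 253, 6, 8, 37], [304.7, 256.4])
37 0.054 [305.2 256.7]
37 0.062 [305.3 255. ]
145 0.054 [297.5 230.2]
145 0.062 [297.6 228.5]
bridge 0.0585 [308.3 266.1]
bridge 0.0635 [308.4 265.1]
bridge 0.07 [308.5 263.7]
wwggggggggggggwwggg........
wwgggggwwwggggwwggg........
wwgggggwwwwgggggggg........
wwgggggwwYYYYggggggg.......
wwgggggYYYYYYggggggg.......
wwwgggYYYYYYYggggggg.......
wwwgggYYYYYYYggggggg.......
wwwggggYYYYYYYggwgggg......
wwwggggYYYYYYYwwwwwgg......
wwwwgggYYYYYYYggwwwggg.....
wwwwggwwwYYwwwggwwwggg.....
wwwwwwwwwYwwwgggwwwwgg.....
wwwwwwwwwwwwwwwbbwwwggg....
wwwwwwwwwwwwwwbbbbwwggg....
wwwwwwwwbbbbwwbbbbbwwgg....
wwwwwwwbbbbbwwbbbbbwwgg....
wwwwwwwbbbbbbgbbbbbwwggg...
wwwwwwwbbbbbbbbbbbbbwwggggg
wwwwwwwbbbbbbbbbbbbwwwggggg
wwwwwwwbbbbbbbbbbbbwwwggggg
wwwwwwwbbbbbbbbbbbbgwwggggg
wwwwwwwbbbbbbbbbbbbbggggggg
```

```bash
python3 -c "
from workcell import env
print(env.job_done())"
```

```text
the job is handed in; nothing more can be done
None
```

The spring is fitted and the job handed in: the hook is down in the lug hole, and the eye is stretched over the post and caught under its head. Both were still in place in the last camera images after the gripper let go.

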